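Battery onto the inspection lamp, lamp held over the jars

ROBOT

A 7-joint arm with a two-finger parallel gripper is mounted at the origin on the work surface. World frame = base frame: x ahead of the robot, y to its left, z up, the work surface at z = 0. Lengths are in m, angles in rad, forces in N, time in s.
With the tool pointing down it reaches from about 0.425 to 0.95 m from the base axis. Payload 4.7 kg.
Tool frame: the origin (TCP) lies at the very end of the fingers, on their centre line; the grasp point (between the pads) lies 19 mm behind it; z points along the fingers, y is the line along which they close (so a half turn about z gives the same grasp; the last joint's range is limited). The gripper opens to 85 mm and grips with 20 to 120 N. Pads are 22 mm wide; open, the fingers measure 114 mm over their backs; the gripper's body (76 mm by 85 mm) begins 54 mm behind the grasp point. The pads swing forward as they close: fully open they stand 13 mm farther back than shut.
Start: joints at [-1.308, 0.469, -0.049, 1.532, 0.024, 1.141, -0.082], TCP at [0.194, 0.646, 0.231] pointing down, gripper open.
Joint ranges: [-2.59, 2.59], [-0.33, 1.99], [-1.39, 1.29], [0.1, 2.45], [-1.04, 4.18], [0.21, 1.99], [-2.66, 2.66]. Speed limits (rad/s): [2.57, 2.57, 3.14, 3.14, 3.14, 3.14, 3.14].

INTERFACE

Orientations are given as a unit quaternion [x, y, z, w].
In Python, from station import arm, cams gives the robot as it stands.
- The arm moves only by the tool drive_tool, never from a script. Its argument "targets" is a list of rows, each an object of numbers: "gripper": the finger opening in m, from 0 to 0.0854; "x", "y", "z": the shift along the world's x, y, z in m; "spin": the turn about the world's z in degrees. A call has 1 to 5 rows; each row is the pose to reach, as a shift and turn from the pose commanded when the call began; what a row does not reach only later rows make up. A row lasts 1/12 s, in which the tool goes at most 41.7 mm and 7.16 degrees, less where a joint would pass 70% of its speed; a pose out of reach is approached as far as the arm can. A call with a gripper value outside its range is refused whole. The fingers move at their own pace and stop on an object; "squeeze" is the grip in N (left out, the last holds). Time passes only in rows, so rows that repeat a pose let the fingers close. It gives the time, the measured TCP pose, the force, the opening and the grip force at its end, in the units of the state.
- arm.read_state(): the state, without advancing time (a new reading comes with each control period).
- cams.get_image(name): name is "scene" or "top"; returns a dict with "frame" (384x512x3 uint8, blue, green, red), "range_z" (384x512 float32, m along the optical axis (not along the pixel's ray), 0 where there is no reading), "camera_matrix" (3x3 intrinsics, pixels), "distortion" ([k1, k2, p1, p2, k3] as OpenCV has them; the pictures are not rectified), "origin" and "orientation" of the camera in the world. Camera axes: x right, y down, z forward; pixel columns grow to the right and rows downward; lengths in m; the calibration is good to about 2 mm. A picture is of the moment at which its call begins.
- arm.finish_job(): hands the job in; it is judged then, once.
The state is a dict: "time": time; "joint_positions": joint angles; "joint_vel": joint speeds; "joint_torque": joint torques, N m; "ee_pos": TCP position; "eef_rot": TCP orientation; "wrist_force": force on the tool from outside, world axes, zero at the start; "torque": the same for the moment, N m; "opening": finger opening in m; "finger_force": force on a finger pad.
Only numpy, scipy, OpenCV 4.12 (cv2) and the standard library are available. Lean on these libraries where they do the work, as an engineer would, in place of code of your own. Each camera call takes 0.05 s, during which the arm holds its last target. There are 200 camera calls.

TASK

Take the battery from the bench and slide it along the rail on the foot of the inspection lamp, while the lamp stays in its holster, until it is fully home and its latch has snapped in. Then draw the lamp by its battery or handle up out of the holster, tip it to a slant of about 45 degrees and hold it up with its lens aimed down at the middle of the tray of jars from roughly 20 cm away, so that the light rakes across the lids. Finish while the gripper is still holding the lamp steady there; do not bump the tray or shift the pint jar, the box of lids or the charger.

Things in the scene. Friction and masses are not known exactly. Their poses are not given: they have to be found in the camera images.
- pack (a point): Centre (half-way up) of the loose black slide-on battery: 84 mm long (x), 58 wide (y), 46 high (z), 0.24 kg, lying on the bench, rail channel underneath. Flat sides: grip it from above across the 58 mm. The channel is open at its +x end, which leads as it goes on, and closed at its -x end (grey latch button), which starts roughly towards the robot.
- battery: The battery; origin at the centre of its underside, 23 mm below pack, same axes. From the underside up: two lips 5.5 mm thick with a 30 mm gap between, a channel 43 mm wide and 8.5 mm high, its roof 14 mm above the underside, then the solid pack. A sprung latch tongue stands 5 mm out of the channel roof.
- seat (a point): Point fixed to the lamp where the battery's centre lies when fully home, axes then agreeing. It is 176 mm from the lens face, 9 mm above the rail's top. Approach: battery centre 80 mm or more back along the lamp's -x is clear of the rail; then slide along +x to the stop. The pack rests on the rail at this height; it enters best 1 mm higher (play 2.5 mm up/down, 1.5 mm to each side).
- lamp: The lamp, 0.28 kg; origin at the centre of the lens face, z up to the foot, axes as at lens. In its holster it stands lens down. On its foot, now on top, is a T rail for the battery: flange 67 mm long (x), 40 wide, 6 thick, bevelled round nose at its -x end (roughly towards the robot), top face 167 mm from the lens, on a web 23 mm wide.
- lens (a point): Centre of the lens face, the lamp's lower end; z points up to the foot, so the beam leaves along -z. Grey square head 56 x 56 mm, 66 long; round black handle 36 mm across, 82 to 140 mm from the lens; grey foot 62 x 46 mm, 140 to 152 mm. With the battery on, the whole is 199 mm long and about 0.5 kg.
- latch (a joint): How far the battery's latch tongue is pushed in, m: 0 when out (free, or snapped into the rail), 0.003 to 0.005 while it rides on the rail over about the last 45 mm of the slide, where it resists with 3 to 8 N (more if the pack is pressed down on the rail). It snaps out at the stop; then battery and lamp lift as one.
- holster: Fixed dark steel holster: square sleeve open at the top, 58 mm inside, 66 outside, rim 70 mm above the bench, on a 120 x 90 mm base plate. Origin at the centre of its underside, on the bench, z up. The lamp's head stands in it, lens 6 mm above the bench; it must rise 64 mm to be clear.
- lids (a point): Middle of the tray of jars at lid height, 100 mm above the bench: the point to aim at. z up.
- tray: Fixed low cardboard tray, 236 mm (x) by 162 (y), walls 45 mm high, with six half-pint jars of red preserve, three by two, 72 mm across, steel lids 100 mm above the bench. Origin at the centre of its underside.
- pint_mid (a point): Centre of a loose pint jar, 80 mm across, 130 mm high. Leave it alone.
- lidbox_mid (a point): Centre of a loose cardboard box of lids, 90 x 90 mm, 40 mm high. Leave it alone.
- charger_mid (a point): Point 20 mm above the underside of a loose black battery charger, 100 x 85 mm, 48 mm high. Leave it alone.
Not all that is in view belongs to the job. What is shaped like the holster but orange or purple is not meant.

How it is judged:
By the outcome, as a careful person would: the job done as asked, in the order asked, and still so for the second after the job is handed in, while the arm keeps its last pose, push and grip.
It also fails if it takes over 50 s, if anything falls off the work surface, if the arm or the gripper's body presses on something with over 40 N, if the wrist force passes 120 N, or if a joint passes its speed limit or range.

## Working session

There is one attempt and no reset: what is moved stays moved. The work goes in short steps, Python scripts to look and compute and a tool call to move; the robot and the scene stay as the last step left them, time stands still between calls to the robot, and variables do not carry over. Pictures are saved under pics/ and viewed, at most 10 in all, crops included, and the job is handed in when it is done.

Besides the shell and the picture viewer there is one more tool, called after "Request:" in YAML: its name, and indented under it one key for each argument. drive_tool: Moves the arm, as the interface text tells. Its arguments: {"type":"object","properties":{"targets":{"type":"array"},"squeeze":{"type":"number"}},"required":["targets"]}

```bash
ls -la; mkdir -p pics
cat > h.py <<'E'
import numpy as np, cv2
from scipy.spatial.transform import Rotation as R
from station import arm, cams
def get(n): return cams.get_image(n)
def cloud(im):
    K=np.array(im["camera_matrix"]);D=np.array(im["distortion"]);z=im["range_z"]
    h,w=z.shape;u,v=np.meshgrid(np.arange(w),np.arange(h))
    p=cv2.undistortPoints(np.stack([u,v],-1).reshape(-1,1,2).astype(np.float64),K,D).reshape(h,w,2)
    P=np.dstack([p*z[...,None],z])
    W=P@R.from_quat(im["orientation"]).as_matrix().T+np.array(im["origin"])
    W[z==0]=np.nan
    return W
E
python3 - <<'E'
from h import *
a=get("scene");b=get("top")
for n,i in(("scene",a),("top",b)):
    cv2.imwrite(f"pics/{n}0.png",cv2.resize(i["frame"],(800,600)))
    np.save(f"{n}0.npy",cloud(i)); np.save(f"{n}0f.npy",i["frame"]); print(n,i["origin"],R.from_quat(i["orientation"]).as_matrix()[:,2])
print(arm.read_state())
E
```

```text
total 12
drwxr-xr-x  3 agent agent 4096 Dec  1 23:23 .
drwxr-xr-x 23 root  root  4096 Dec  1 23:23 ..
drwxr-xr-x  2 agent agent 4096 Dec  1 23:23 pics
scene [1.06074939 0.73283449 1.24274189] [-0.39360968 -0.46317016 -0.79406852]
top [0.22838399 0.05614897 1.49878891] [ 0.21285208 -0.00143394 -0.97708338]
{'time': 0.1, 'joint_positions': array([-1.30789033,  0.46939519, -0.04857668,  1.53358593,  0.02411704,
        1.14100007, -0.08228642]), 'joint_vel': array([-0.00141154, -0.00153236, -0.00077546, -0.00319568, -0.00118388,
       -0.00098602, -0.00159601]), 'joint_torque': array([ 4.07997104e-04, -5.11518073e+01, -4.74332005e-02, -2.38392037e+01,
        1.07622624e-02,  4.41551805e-03, -1.58069952e-05]), 'ee_pos': array([0.19403519, 0.64595635, 0.23033826]), 'eef_rot': array([ 1.45369183e-01,  9.89377071e-01, -8.96924872e-04, -8.79545538e-05]), 'wrist_force': array([-0.07171445, -0.38437721,  0.39038832]), 'torque': array([ 0.00156872, -0.04865554,  0.02175769]), 'finger_force': 0.0, 'opening': 0.08530174955365173}
```

View pics/scene0.png

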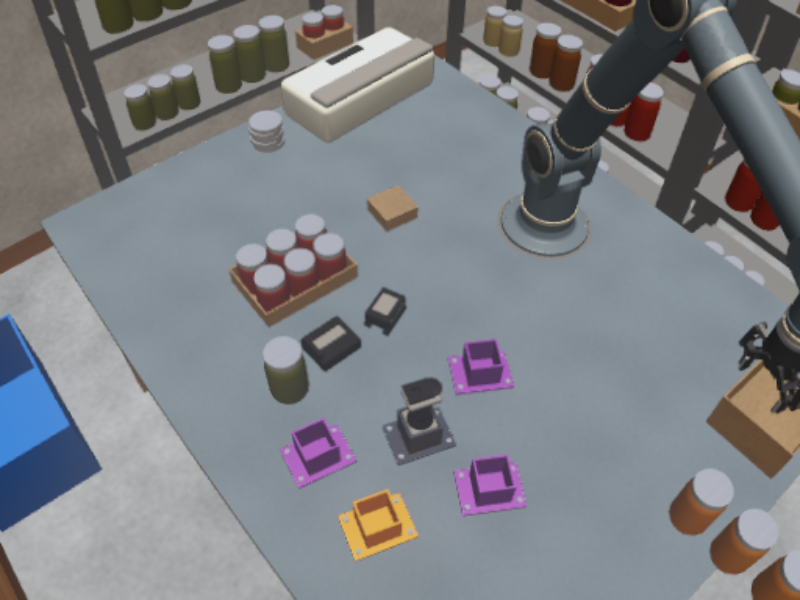

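View pics/top0.png

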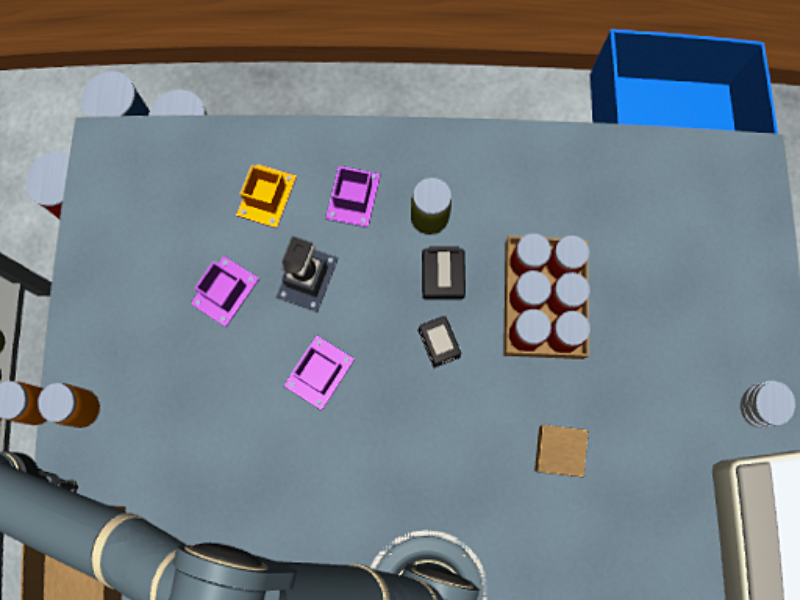

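The top view shows the battery at (439,341), the charger at (443,272), the lamp in the dark holster at (305,270), the tray at (547,297) and the pint jar at (431,205). Next I'll measure their poses.

```bash
cat > m.py <<'E'
from h import *
def rect(P):
    c,s,a=cv2.minAreaRect((P[:,:2]*1000).astype(np.float32)); return np.round(c,1),np.round(s,1),round(a,1)
def sel(W,c,r,z0,z1):
    return W[(np.hypot(W[...,0]-c[0],W[...,1]-c[1])<r)&(W[...,2]>z0)&(W[...,2]<z1)]
if __name__=="__main__":
  T=np.load("top0.npy");S=np.load("scene0.npy")
  at=lambda u,v:T[int(v*.64),int(u*.64)]
  for n,(u,v) in dict(pack=(439,341),charger=(443,280),foot=(300,255),tray=(551,290),pint=(431,195),box=(562,450)).items(): print(n,at(u,v))
  p=at(439,341)
  for nm,W in(("top",T),("scene",S)):
    q=sel(W,p,.07,.035,.055);print(nm,"pack",len(q),np.median(q[:,2]),rect(q))
    f=at(300,255)
    q=sel(W,f,.09,.155,.2);print(nm,"rail",len(q),np.median(q[:,2]),rect(q))
    q=sel(W,f,.09,.14,.165);print(nm,"foot+",len(q),rect(q))
    h=f
    q=sel(W,f,.09,.063,.078);print(nm,"rim",len(q),rect(q))
    q=sel(W,f,.11,.003,.02);print(nm,"plate",len(q),rect(q))
    t=at(551,290);q=sel(W,t,.17,.09,.11);print(nm,"lids",len(q),rect(q),np.median(q[:,2]))
E
python3 m.py
python3 - <<'E'
import numpy as np,cv2
f=np.load("top0f.npy")
a=cv2.resize(f[140:240,160:310],(750,500),interpolation=cv2.INTER_CUBIC)
cv2.imwrite("pics/crop1.png",a)
E
```

```text
pack [ 0.47784743 -0.0121836   0.04577621]
charger [ 0.59883145 -0.02002599  0.04787205]
foot [0.60944381 0.24471111 0.16897557]
tray [ 0.57903924 -0.22863602  0.07063941]
pint [0.74592684 0.00939297 0.13108325]
box [ 0.27121223 -0.25101005  0.04071213]
top pack 538 0.04681579044790718 (array([480.7, -16.4]), array([86.1, 60. ]), 22.7)
top rail 342 0.17315490018496804 (array([606.5, 252.8]), array([45. , 64.5]), 70.2)
top foot+ 63 (array([597.6, 243.6]), array([37.4, 72.2]), 37.8)
top rim 205 (array([610.6, 253.1]), array([67.7, 67.3]), 71.8)
top plate 1094 (array([609.4, 246.3]), array([215.9, 216.3]), 65.3)
top lids 2237 (array([ 573.9, -228.9]), array([139.9, 213.1]), 88.5) 0.10072703237444447
scene pack 381 0.04596451523314404 (array([480.4, -16.6]), array([88.8, 57.9]), 22.4)
scene rail 394 0.17205194005871294 (array([607.1, 252. ]), array([46.6, 68.1]), 72.0)
scene foot+ 115 (array([618.8, 261.4]), array([37.5, 70.1]), 45.2)
scene rim 262 (array([609.7, 251. ]), array([69.8, 66.9]), 71.2)
scene plate 719 (array([610.6, 243.5]), array([212.7, 209.4]), 34.2)
scene lids 1497 (array([ 574.6, -226.4]), array([148.3, 221. ]), 85.5) 0.09856379581745967
```

View pics/crop1.png

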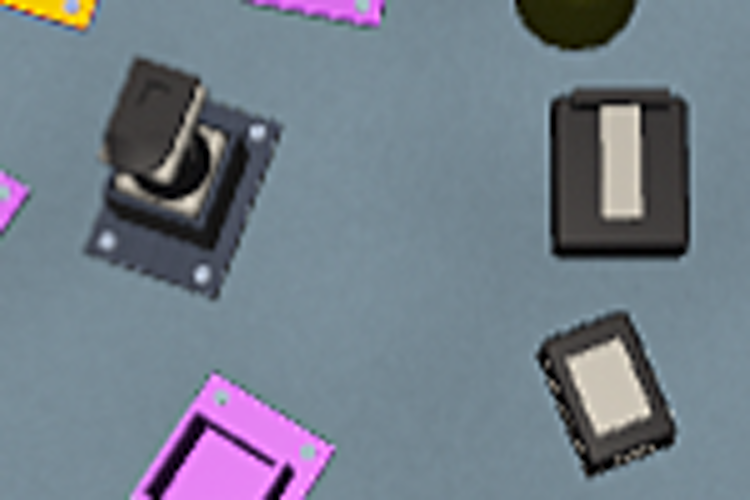

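Request:
drive_tool:
  targets:
    - {"x":0.17,"y":-0.21,"z":0.0,"spin":20}
    - {"x":0.17,"y":-0.21,"z":0.0,"spin":20}
    - {"x":0.17,"y":-0.21,"z":0.0,"spin":20}
    - {"x":0.17,"y":-0.21,"z":0.0,"spin":20}
    - {"x":0.17,"y":-0.21,"z":0.0,"spin":20}

```text
$.targets[0]: bad value
```

Request:
drive_tool:
  targets:
    - {"gripper":0.085,"x":0.17,"y":-0.21,"z":0.0,"spin":20}
    - {"gripper":0.085,"x":0.17,"y":-0.21,"z":0.0,"spin":20}
    - {"gripper":0.085,"x":0.17,"y":-0.21,"z":0.0,"spin":20}
    - {"gripper":0.085,"x":0.17,"y":-0.21,"z":0.0,"spin":20}
    - {"gripper":0.085,"x":0.17,"y":-0.21,"z":0.0,"spin":20}

```text
time: 0.52
ee_pos: [0.3261, 0.4826, 0.2309]
eef_rot: [-0.029, 1.0, -0.0, -0.0]
wrist_force: [0.6, 1.1, 0.5]
opening: 0.0851
finger_force: 0.0
```

Request:
drive_tool:
  targets:
    - {"gripper":0.085,"x":0.155,"y":-0.5,"z":-0.1,"spin":19.3}
    - {"gripper":0.085,"x":0.155,"y":-0.5,"z":-0.1,"spin":19.3}
    - {"gripper":0.085,"x":0.155,"y":-0.5,"z":-0.1,"spin":19.3}
    - {"gripper":0.085,"x":0.155,"y":-0.5,"z":-0.1,"spin":19.3}
    - {"gripper":0.085,"x":0.155,"y":-0.5,"z":-0.1,"spin":19.3}

```text
time: 0.93
ee_pos: [0.3859, 0.2869, 0.1917]
eef_rot: [-0.196, 0.981, -0.0, -0.0]
wrist_force: [0.4, 0.2, -0.2]
opening: 0.0851
finger_force: 0.0
```

```bash
python3 -c "
from h import *
s=arm.read_state();print(s['time'],s['ee_pos'],R.from_quat(s['eef_rot']).as_matrix()[:,1])"
```

```text
0.9333 [0.38586434 0.28687755 0.19172927] [-3.84172655e-01  9.23261269e-01  4.50224880e-06]
```

Request:
drive_tool:
  targets:
    - {"gripper":0.085,"x":0.095,"y":-0.303,"z":-0.06}
    - {"gripper":0.085,"x":0.095,"y":-0.303,"z":-0.06}
    - {"gripper":0.085,"x":0.095,"y":-0.303,"z":-0.06}
    - {"gripper":0.085,"x":0.095,"y":-0.303,"z":-0.06}
    - {"gripper":0.085,"x":0.095,"y":-0.303,"z":-0.06}

```text
$.targets[0]: bad value
```

Request:
drive_tool:
  targets:
    - {"gripper":0.085,"x":0.035,"y":-0.112,"z":-0.02}
    - {"gripper":0.085,"x":0.035,"y":-0.112,"z":-0.02}
    - {"gripper":0.085,"x":0.035,"y":-0.112,"z":-0.02}
    - {"gripper":0.085,"x":0.035,"y":-0.112,"z":-0.02}

```text
$.targets[0]: bad value
```

Request:
drive_tool:
  targets:
    - {"gripper":0.085,"x":0.095,"y":-0.303,"z":-0.06,"spin":0}
    - {"gripper":0.085,"x":0.095,"y":-0.303,"z":-0.06,"spin":0}
    - {"gripper":0.085,"x":0.095,"y":-0.303,"z":-0.06,"spin":0}
    - {"gripper":0.085,"x":0.095,"y":-0.303,"z":-0.06,"spin":0}
    - {"gripper":0.085,"x":0.095,"y":-0.303,"z":-0.06,"spin":0}

```text
time: 1.35
ee_pos: [0.447, 0.0918, 0.1532]
eef_rot: [-0.196, 0.981, 0.0, 0.0]
wrist_force: [1.9, -0.2, 0.1]
opening: 0.0848
finger_force: 0.0
```

Request:
drive_tool:
  targets:
    - {"gripper":0.085,"x":0.034,"y":-0.108,"z":-0.07,"spin":0}
    - {"gripper":0.085,"x":0.034,"y":-0.108,"z":-0.07,"spin":0}
    - {"gripper":0.085,"x":0.034,"y":-0.108,"z":-0.07,"spin":0}
    - {"gripper":0.085,"x":0.034,"y":-0.108,"z":-0.07,"spin":0}
    - {"gripper":0.085,"x":0.034,"y":-0.108,"z":-0.07,"spin":0}

```text
time: 1.77
ee_pos: [0.4801, -0.0174, 0.0819]
eef_rot: [-0.193, 0.981, -0.0, -0.002]
wrist_force: [-0.4, 1.1, 0.3]
opening: 0.0852
finger_force: 0.0
```

Request:
drive_tool:
  targets:
    - {"gripper":0.085,"x":0.0,"y":0.0,"z":-0.04,"spin":0}
    - {"gripper":0.085,"x":0.0,"y":0.0,"z":-0.075,"spin":0}
    - {"gripper":0.085,"x":0.0,"y":0.0,"z":-0.075,"spin":0}
    - {"gripper":0.05,"x":0.0,"y":0.0,"z":-0.075,"spin":0}
    - {"gripper":0.05,"x":0.0,"y":0.0,"z":-0.075,"spin":0}
  squeeze: 40

```text
time: 2.18
ee_pos: [0.4821, -0.0132, 0.0102]
eef_rot: [-0.197, 0.98, 0.0, 0.001]
wrist_force: [1.4, -7.4, 4.3]
opening: 0.0637
finger_force: 3.0
```

Request:
drive_tool:
  targets:
    - {"gripper":0.045,"x":0.0,"y":0.0,"z":0.0,"spin":0}
    - {"gripper":0.045,"x":0.0,"y":0.0,"z":0.0,"spin":0}
    - {"gripper":0.045,"x":0.0,"y":0.0,"z":0.0,"spin":0}
    - {"gripper":0.045,"x":0.0,"y":0.0,"z":0.0,"spin":0}
  squeeze: 60

```text
time: 2.52
ee_pos: [0.4829, -0.0137, 0.011]
eef_rot: [-0.196, 0.981, -0.0, 0.002]
wrist_force: [-0.9, 0.5, 9.2]
opening: 0.0572
finger_force: 65.7
```

Request:
drive_tool:
  targets:
    - {"gripper":0.045,"x":0.0,"y":0.0,"z":0.04,"spin":0}
    - {"gripper":0.045,"x":0.0,"y":0.0,"z":0.08,"spin":-3}
    - {"gripper":0.045,"x":0.0,"y":0.02,"z":0.115,"spin":-8}
    - {"gripper":0.045,"x":0.0,"y":0.05,"z":0.14,"spin":-14}
    - {"gripper":0.045,"x":0.0,"y":0.08,"z":0.16,"spin":-20}

```text
time: 2.93
ee_pos: [0.4818, 0.0661, 0.1724]
eef_rot: [-0.018, 1.0, 0.001, 0.003]
wrist_force: [0.7, 0.7, -2.0]
opening: 0.0573
finger_force: 66.1
```

Request:
drive_tool:
  targets:
    - {"gripper":0.045,"x":0.01,"y":0.04,"z":0.01,"spin":-6}
    - {"gripper":0.045,"x":0.015,"y":0.08,"z":0.02,"spin":-11}
    - {"gripper":0.045,"x":0.02,"y":0.12,"z":0.02,"spin":-16}
    - {"gripper":0.045,"x":0.03,"y":0.16,"z":0.02,"spin":-21}
    - {"gripper":0.045,"x":0.03,"y":0.2,"z":0.02,"spin":-21}

```text
time: 3.35
ee_pos: [0.512, 0.2678, 0.1902]
eef_rot: [0.162, 0.987, 0.001, 0.001]
wrist_force: [1.5, -0.1, -1.3]
opening: 0.0576
finger_force: 66.0
```

Request:
drive_tool:
  targets:
    - {"gripper":0.045,"x":0.0,"y":0.015,"z":0.0,"spin":0}
    - {"gripper":0.045,"x":0.0,"y":0.015,"z":0.0,"spin":0}
    - {"gripper":0.045,"x":0.0,"y":0.015,"z":0.0,"spin":0}

```text
time: 3.6
ee_pos: [0.5101, 0.2816, 0.1889]
eef_rot: [0.159, 0.987, -0.0, -0.0]
wrist_force: [0.8, -0.3, -3.0]
opening: 0.0573
finger_force: 65.9
```

```bash
cat > v.py <<'E'
import sys
from m import *
tag=sys.argv[1]
T=get("top");S=get("scene")
s=arm.read_state();y=R.from_quat(s['eef_rot']).as_matrix()[:,1];print(s['time'],s['ee_pos'],'yaw',np.degrees(np.arctan2(-y[0],y[1])),s['wrist_force'],s['opening'],s['finger_force'])
np.save("t.npy",cloud(T));np.save("s.npy",cloud(S))
c=[]
for im in(T,S):
    K=np.array(im["camera_matrix"]);Rm=R.from_quat(im["orientation"]).as_matrix()
    p=cv2.projectPoints(s['ee_pos'][None],cv2.Rodrigues(Rm.T)[0],-Rm.T@np.array(im["origin"]),K,np.array(im["distortion"]))[0].ravel().astype(int)
    print(p);x=np.clip(p[0]-40,0,432);yy=np.clip(p[1]-50,0,284);c.append(cv2.resize(im["frame"][yy:yy+100,x:x+80],(400,500),interpolation=cv2.INTER_CUBIC))
cv2.imwrite(f"pics/{tag}.png",np.hstack(c))
E
python3 v.py a1
```

```text
3.7 [0.51100673 0.27897351 0.18891427] yaw -18.518848558836666 [-0.3745876  -0.53352868 -2.56251913] 0.05678356726924707 65.89511275291443
[176 195]
[303 233]
```

View pics/a1.png

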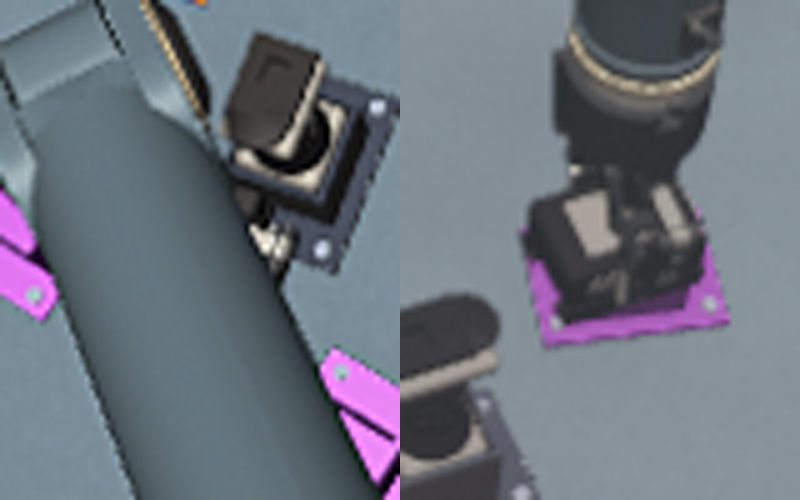

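The right half shows the pack level in the grip, next to the rail at lower left. I'll measure the pack and rail from the scene cloud in the lamp's axes.

```bash
cat > b.py <<'E'
from m import *
s=arm.read_state();S=np.load("s.npy");T=np.load("t.npy");A=np.radians(-18.5)
X=np.array([np.cos(A),np.sin(A),0]);Y=np.array([-np.sin(A),np.cos(A),0])
O=s['ee_pos']
def loc(W,o): d=W-o; return np.stack([d@X,d@Y,d[...,2]],-1)
L=loc(S,O).reshape(-1,3)
q=L[(abs(L[:,0])<.06)&(abs(L[:,1])<.034)&(L[:,2]>-.03)&(L[:,2]<.05)]
fr=q[(q[:,0]>.03)]
print("front x",np.percentile(fr[:,0],[10,50,90]), "slope dx/dy",np.polyfit(fr[:,1],fr[:,0],1)[0],"y rng",np.percentile(fr[:,1],[1,99]),"z",np.percentile(fr[:,2],[1,5,95,99]))
t=q[(abs(q[:,1])<.02)&(q[:,0]>0.01)&(q[:,0]<.035)];print("top z",np.percentile(t[:,2],[10,50,90]),len(t),"slope dz/dx",np.polyfit(t[:,0],t[:,2],1)[0])
for nm,W in(("scene",S),("top",np.load("top0.npy")),("scene0",np.load("scene0.npy"))):
    l=loc(W,np.array([.6085,.252,0])).reshape(-1,3)
    r=l[(abs(l[:,0])<.05)&(abs(l[:,1])<.03)&(l[:,2]>.168)&(l[:,2]<.178)]
    print(nm,len(r),"rail z",np.median(r[:,2]),"x",np.percentile(r[:,0],[1,99]),"y",np.percentile(r[:,1],[1,50,99]))
E
python3 b.py
```

```text
front x [0.03158109 0.03684846 0.03856253] slope dx/dy -0.027231555854103636 y rng [-0.02643147  0.02969605] z [-0.01056645 -0.00756345  0.03709167  0.03918893]
top z [0.03242309 0.03515802 0.03826331] 121 slope dz/dx -0.2291619916082433
scene 291 rail z 0.1730679001986517 x [-0.03307048  0.0313573 ] y [-0.02135774 -0.00083884  0.01904461]
top 258 rail z 0.17359577324143893 x [-0.0331498   0.02969217] y [-0.01864014  0.00015586  0.02064464]
scene0 290 rail z 0.17291239835446737 x [-0.03303899  0.03145549] y [-0.02153604 -0.00070808  0.01926855]
```

```bash
cat >> b.py <<'E'
f=fr[(fr[:,0]>.03)]
for _ in range(4):
    M=np.c_[f[:,1:],np.ones(len(f))];c=np.linalg.lstsq(M,f[:,0],rcond=None)[0];f=f[abs(f[:,0]-M@c)<.0025]
print("front plane x=",c,len(f))
f=q[(q[:,2]>.025)&(abs(q[:,1])<.025)]
for _ in range(6):
    M=np.c_[f[:,:2],np.ones(len(f))];c=np.linalg.lstsq(M,f[:,2],rcond=None)[0];f=f[abs(f[:,2]-M@c)<.003]
print("top plane z=",c,len(f),f[:,:2].min(0),f[:,:2].max(0))
E
python3 b.py | tail -2
```

```text
front plane x= [-0.03222244 -0.04676579  0.03769013] 98
top plane z= [-0.0013699  -0.00777919  0.0349627 ] 188 [-0.0451112  -0.02495975] [0.03815464 0.02463439]
```

Request:
drive_tool:
  targets:
    - {"gripper":0.045,"x":0.001,"y":0.004,"z":-0.009,"spin":0}
    - {"gripper":0.045,"x":0.001,"y":0.004,"z":-0.018,"spin":0}
    - {"gripper":0.045,"x":0.001,"y":0.004,"z":-0.018,"spin":0}
    - {"gripper":0.045,"x":0.001,"y":0.004,"z":-0.018,"spin":0}
  squeeze: 80

```text
time: 4.03
ee_pos: [0.5115, 0.2837, 0.1694]
eef_rot: [0.161, 0.987, -0.001, -0.001]
wrist_force: [0.2, -0.3, -2.1]
opening: 0.057
finger_force: 88.8
```

```bash
cat > st.py <<'E'
from h import *
s=arm.read_state();A=np.radians(-18.5);d=s['ee_pos']-[.6085,.252,0]
y=R.from_quat(s['eef_rot']).as_matrix()[:,1]
c,n=np.cos(A),np.sin(A)
print(round(s['time'],2),'xl %.4f yl %.4f z %.4f'%(d[0]*c+d[1]*n,-d[0]*n+d[1]*c,d[2]),'yaw %.2f'%np.degrees(np.arctan2(-y[0],y[1])),s['wrist_force'].round(1),'Fl %.1f %.1f'%(s['wrist_force'][0]*c+s['wrist_force'][1]*n,-s['wrist_force'][0]*n+s['wrist_force'][1]*c))
E
python3 st.py
```

```text
4.03 xl -0.1021 yl -0.0007 z 0.1694 yaw -18.47 [ 0.2 -0.3 -2.1] Fl 0.3 -0.2
```

Request:
drive_tool:
  targets:
    - {"gripper":0.045,"x":0.01,"y":-0.0033,"z":0.0015,"spin":0}
    - {"gripper":0.045,"x":0.02,"y":-0.0067,"z":0.0015,"spin":0}
    - {"gripper":0.045,"x":0.028,"y":-0.0094,"z":0.0015,"spin":0}
    - {"gripper":0.045,"x":0.034,"y":-0.0114,"z":0.0015,"spin":0}
    - {"gripper":0.045,"x":0.04,"y":-0.0134,"z":0.0015,"spin":0}

```text
time: 4.45
ee_pos: [0.5534, 0.2706, 0.1722]
eef_rot: [0.161, 0.987, 0.0, 0.0]
wrist_force: [-0.3, -0.6, -2.6]
opening: 0.0567
finger_force: 88.8
```

```bash
python3 st.py
```

```text
4.45 xl -0.0582 yl 0.0002 z 0.1722 yaw -18.49 [-0.3 -0.6 -2.6] Fl -0.1 -0.6
```

Request:
drive_tool:
  targets:
    - {"gripper":0.045,"x":0.006,"y":-0.002,"z":-0.0005,"spin":0}
    - {"gripper":0.045,"x":0.012,"y":-0.004,"z":-0.0005,"spin":0}
    - {"gripper":0.045,"x":0.018,"y":-0.006,"z":-0.0005,"spin":0}
    - {"gripper":0.045,"x":0.024,"y":-0.008,"z":-0.0005,"spin":0}
    - {"gripper":0.045,"x":0.03,"y":-0.01,"z":-0.0005,"spin":0}

```text
time: 4.87
ee_pos: [0.5813, 0.2621, 0.1721]
eef_rot: [0.159, 0.987, 0.0, -0.001]
wrist_force: [-3.2, 0.8, 1.4]
opening: 0.0569
finger_force: 89.8
```

```bash
python3 st.py
```

```text
4.87 xl -0.0290 yl 0.0009 z 0.1721 yaw -18.35 [-3.2  0.8  1.4] Fl -3.3 -0.3
```

Request:
drive_tool:
  targets:
    - {"gripper":0.045,"x":0.006,"y":-0.0025,"z":0,"spin":0}
    - {"gripper":0.045,"x":0.012,"y":-0.0047,"z":0,"spin":0}
    - {"gripper":0.045,"x":0.018,"y":-0.0067,"z":0,"spin":0}
    - {"gripper":0.045,"x":0.022,"y":-0.008,"z":0,"spin":0}
    - {"gripper":0.045,"x":0.026,"y":-0.0094,"z":0,"spin":0}

```text
time: 5.28
ee_pos: [0.6084, 0.2521, 0.1718]
eef_rot: [0.16, 0.987, 0.0, -0.0]
wrist_force: [-2.7, 1.3, 3.5]
opening: 0.0568
finger_force: 89.6
```

```bash
python3 st.py
```

```text
5.28 xl -0.0002 yl 0.0001 z 0.1718 yaw -18.42 [-2.7  1.3  3.5] Fl -2.9 0.4
```

Now push slowly to the stop.

Request:
drive_tool:
  targets:
    - {"gripper":0.045,"x":0.002,"y":-0.0007,"z":0,"spin":0}
    - {"gripper":0.045,"x":0.004,"y":-0.0013,"z":0,"spin":0}
    - {"gripper":0.045,"x":0.006,"y":-0.002,"z":0,"spin":0}
    - {"gripper":0.045,"x":0.008,"y":-0.0027,"z":0,"spin":0}

```text
time: 5.62
ee_pos: [0.6112, 0.2513, 0.1713]
eef_rot: [0.159, 0.987, -0.0, -0.006]
wrist_force: [-16.5, 2.1, 10.4]
opening: 0.0572
finger_force: 90.2
```

```bash
python3 st.py
```

```text
5.62 xl 0.0027 yl 0.0002 z 0.1713 yaw -18.30 [-16.5   2.1  10.4] Fl -16.3 -3.3
```

Request:
drive_tool:
  targets:
    - {"gripper":0.045,"x":0.003,"y":-0.001,"z":0.0,"spin":0}
    - {"gripper":0.045,"x":0.006,"y":-0.002,"z":0.0,"spin":0}
    - {"gripper":0.045,"x":0.006,"y":-0.002,"z":0.0,"spin":0}
  squeeze: 110

```text
time: 5.87
ee_pos: [0.6118, 0.2514, 0.1712]
eef_rot: [0.158, 0.987, -0.001, -0.011]
wrist_force: [-25.1, 3.0, 16.5]
opening: 0.0566
finger_force: 114.6
```

```bash
python3 st.py
```

```text
5.87 xl 0.0033 yl 0.0005 z 0.1712 yaw -18.16 [-25.1   3.   16.5] Fl -24.8 -5.1
```

Request:
drive_tool:
  targets:
    - {"gripper":0.045,"x":-0.006,"y":0.002,"z":0.0,"spin":0}
    - {"gripper":0.045,"x":-0.011,"y":0.0037,"z":0.0,"spin":0}
    - {"gripper":0.045,"x":-0.014,"y":0.0047,"z":0.0,"spin":0}
    - {"gripper":0.045,"x":-0.014,"y":0.0047,"z":0.0,"spin":0}
  squeeze: 110

```text
time: 6.2
ee_pos: [0.6077, 0.2519, 0.1712]
eef_rot: [0.16, 0.987, -0.0, -0.0]
wrist_force: [-1.5, 1.4, 1.3]
opening: 0.0563
finger_force: 116.7
```

```bash
python3 st.py; python3 v.py a2
```

```text
6.2 xl -0.0007 yl -0.0003 z 0.1712 yaw -18.40 [-1.5  1.4  1.3] Fl -1.8 0.9
6.3 [0.60835826 0.25172087 0.17138422] yaw -18.442600652450842 [-0.53597301  0.2876191   1.21674403] 0.056600448368557696 116.6638433933258
[189 163]
[269 249]
```

View pics/a2.png

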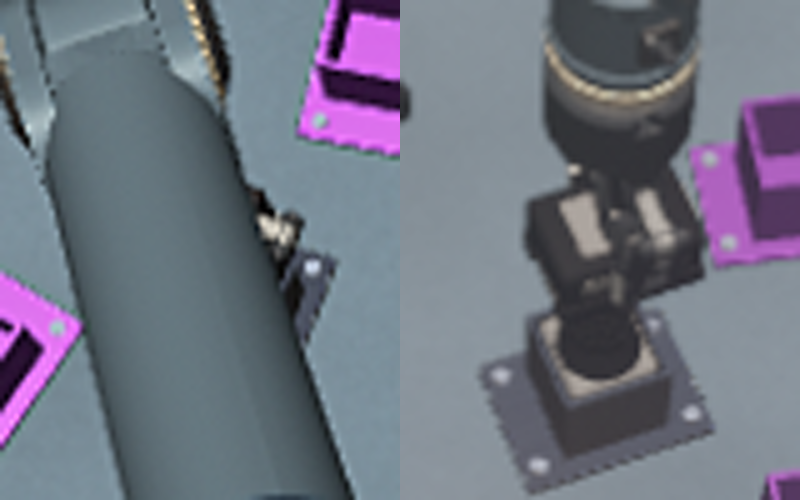

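The pack sits on the rail in the right half, but this view doesn't show whether the latch is in. I'll test it with a small pull back.

Request:
drive_tool:
  targets:
    - {"gripper":0.045,"x":-0.003,"y":0.001,"z":0.0,"spin":0}
    - {"gripper":0.045,"x":-0.006,"y":0.002,"z":0.0,"spin":0}
    - {"gripper":0.045,"x":-0.006,"y":0.002,"z":0.0,"spin":0}

```text
time: 6.55
ee_pos: [0.6025, 0.2533, 0.1714]
eef_rot: [0.16, 0.987, -0.0, 0.001]
wrist_force: [0.4, -0.5, -2.5]
opening: 0.0565
finger_force: 116.8
```

```bash
python3 st.py
```

```text
6.55 xl -0.0061 yl -0.0007 z 0.1714 yaw -18.44 [ 0.4 -0.5 -2.5] Fl 0.5 -0.4
```

Request:
drive_tool:
  targets:
    - {"gripper":0.045,"x":0.004,"y":-0.0013,"z":0.0012,"spin":0}
    - {"gripper":0.045,"x":0.008,"y":-0.0027,"z":0.0012,"spin":0}
    - {"gripper":0.045,"x":0.011,"y":-0.0037,"z":0.0012,"spin":0}
    - {"gripper":0.045,"x":0.014,"y":-0.0047,"z":0.0012,"spin":0}

```text
time: 6.88
ee_pos: [0.6113, 0.2511, 0.1717]
eef_rot: [0.159, 0.987, -0.0, -0.006]
wrist_force: [-15.2, 3.2, 4.2]
opening: 0.0567
finger_force: 117.0
```

```bash
python3 st.py
```

```text
6.88 xl 0.0030 yl 0.0001 z 0.1717 yaw -18.34 [-15.2   3.2   4.2] Fl -15.4 -1.8
```

Request:
drive_tool:
  targets:
    - {"gripper":0.045,"x":-0.012,"y":0.004,"z":-0.001,"spin":0}
    - {"gripper":0.045,"x":-0.018,"y":0.006,"z":-0.001,"spin":0}
    - {"gripper":0.045,"x":-0.022,"y":0.0073,"z":-0.001,"spin":0}
    - {"gripper":0.045,"x":-0.022,"y":0.0073,"z":-0.001,"spin":0}

```text
time: 7.22
ee_pos: [0.5999, 0.2542, 0.1727]
eef_rot: [0.161, 0.987, 0.001, 0.006]
wrist_force: [12.1, -2.1, -5.9]
opening: 0.0564
finger_force: 119.0
```

```bash
python3 st.py;python3 v.py a3
python3 - <<'E'
from m import *
W=np.load("s.npy");A=np.radians(-18.5);X=np.array([np.cos(A),np.sin(A),0]);Y=np.array([-np.sin(A),np.cos(A),0])
d=W-np.array([.6085,.252,0]);L=np.stack([d@X,d@Y,d[...,2]],-1).reshape(-1,3)
for z0,z1 in((.142,.152),(.152,.158),(.16,.174),(.175,.2)):
    q=L[(abs(L[:,0])<.08)&(abs(L[:,1])<.015)&(L[:,2]>z0)&(L[:,2]<z1)]
    print(z0,len(q),np.percentile(q[:,0],[50,90,97]) if len(q) else '')
E
```

```text
7.22 xl -0.0089 yl -0.0006 z 0.1727 yaw -18.54 [12.1 -2.1 -5.9] Fl 12.2 1.9
7.3167 [0.59988191 0.25421389 0.17274353] yaw -18.570999668820058 [10.65528975 -1.226734   -5.80334988] 0.056752180973666515 119.0308678150177
[188 165]
[272 247]
0.142 0 
0.152 7 [0.02790523 0.02897158 0.02927642]
0.16 5 [0.02751564 0.02828391 0.02842932]
0.175 18 [0.02984791 0.03017404 0.03039416]
```

Request:
drive_tool:
  targets:
    - {"gripper":0.045,"x":0.006,"y":-0.002,"z":0.0,"spin":0}
    - {"gripper":0.045,"x":0.011,"y":-0.0037,"z":0.0,"spin":0}
    - {"gripper":0.045,"x":0.011,"y":-0.0037,"z":0.003,"spin":0}
    - {"gripper":0.045,"x":0.011,"y":-0.0037,"z":0.007,"spin":0}
    - {"gripper":0.045,"x":0.011,"y":-0.0037,"z":0.012,"spin":0}

```text
time: 7.73
ee_pos: [0.604, 0.2528, 0.1829]
eef_rot: [0.16, 0.987, -0.001, -0.001]
wrist_force: [1.4, -0.1, -4.8]
opening: 0.0565
finger_force: 119.1
```

```bash
python3 st.py;python3 v.py a4
```

```text
7.73 xl -0.0045 yl -0.0007 z 0.1829 yaw -18.40 [ 1.4 -0.1 -4.8] Fl 1.3 0.4
7.8333 [0.60496804 0.25324487 0.18446012] yaw -18.3871841024842 [-0.31622375 -0.28475337 -4.47360532] 0.056762534406892336 119.11777853965759
[188 162]
[271 246]
```

View pics/a4.png

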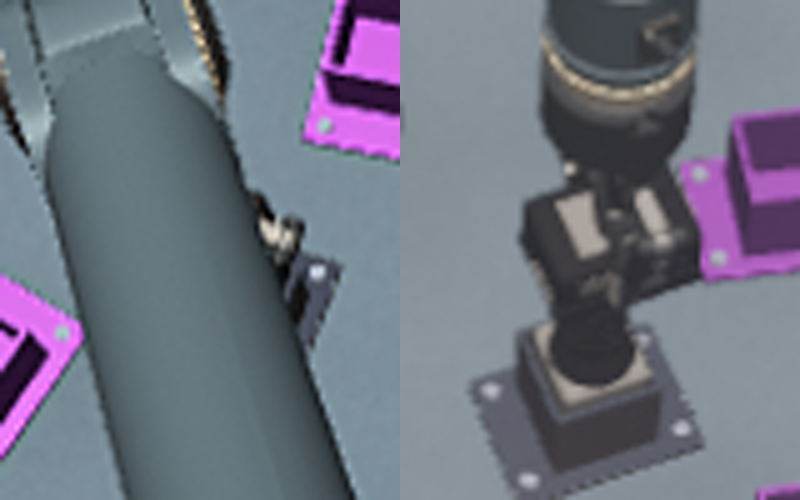

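The lamp is rising with the battery and the scale reads about 4.8 N. I'll keep drawing it up.

Request:
drive_tool:
  targets:
    - {"gripper":0.045,"x":0.0,"y":0.0,"z":0.01,"spin":0}
    - {"gripper":0.045,"x":0.0,"y":0.0,"z":0.02,"spin":0}
    - {"gripper":0.045,"x":0.0,"y":0.0,"z":0.03,"spin":0}
    - {"gripper":0.045,"x":0.0,"y":0.0,"z":0.04,"spin":0}
    - {"gripper":0.045,"x":0.0,"y":0.0,"z":0.04,"spin":0}

```text
time: 8.25
ee_pos: [0.6064, 0.2535, 0.2273]
eef_rot: [0.16, 0.987, 0.002, 0.002]
wrist_force: [0.9, -0.9, -4.6]
opening: 0.0565
finger_force: 119.2
```

```bash
python3 st.py
```

```text
8.25 xl -0.0025 yl 0.0007 z 0.2273 yaw -18.42 [ 0.9 -0.9 -4.6] Fl 1.1 -0.6
```

```bash
python3 v.py a5 >/dev/null; python3 st.py
cat > g.py <<'E'
from m import *
from scipy.optimize import least_squares
S=np.load("s.npy");O=arm.read_state()['ee_pos'];A=np.radians(-18.5);X=np.array([np.cos(A),np.sin(A),0]);Y=np.array([-np.sin(A),np.cos(A),0])
d=S-O;L=np.stack([d@X,d@Y,d[...,2]],-1).reshape(-1,3)
L=L[(abs(L[:,0])<.07)&(abs(L[:,1])<.05)]
f=L[(L[:,2]>-.008)&(L[:,2]<.03)&(L[:,0]>.03)&(L[:,0]<.05)&(abs(L[:,1])<.025)]
print("front",len(f),np.percentile(f[:,0],[10,50,90]))
# lens z rel TCP = -(0.011+0.153)
for a,b in((.085,.11),(.11,.137),(.085,.137)):
    q=L[(L[:,2]+.164>a)&(L[:,2]+.164<b)]
    r=least_squares(lambda p:np.hypot(q[:,0]-p[0],q[:,1]-p[1])-.018,[-.004,0],loss='soft_l1',f_scale=.001)
    print(a,len(q),r.x.round(4),np.median(abs(r.fun)))
for z in np.arange(-.035,.0,.004):
    q=L[(L[:,2]>z)&(L[:,2]<z+.004)];print(round(z,3),len(q),"max x",np.sort(q[:,0])[-4:].round(4),"max y",np.sort(q[:,1])[-3:].round(4))
E
python3 g.py
```

```text
8.35 xl -0.0033 yl -0.0002 z 0.2247 yaw -18.42 [-0.1  0.3 -5.3] Fl -0.1 0.2
front 48 [0.03816956 0.03920621 0.04001725]
0.085 60 [ 0.005  -0.0001] 0.0008090843496103579
0.11 39 [ 0.0052 -0.0001] 0.0005464535570058118
0.085 99 [ 0.0051 -0.0001] 0.0006737765791054104
-0.035 3 max x [0.0053 0.0104 0.0137] max y [0.0167 0.0178 0.0182]
-0.031 1 max x [0.0026] max y [0.0182]
-0.027 2 max x [-0.002   0.0065] max y [0.0202 0.0203]
-0.023 7 max x [0.0241 0.0333 0.0356 0.0357] max y [0.0225 0.0231 0.0235]
-0.019 4 max x [0.0344 0.0346 0.0356 0.0361] max y [-0.0153 -0.0104  0.0011]
-0.015 5 max x [0.0345 0.0355 0.0358 0.0361] max y [0.0041 0.0068 0.0258]
-0.011 16 max x [0.0354 0.0381 0.0391 0.0392] max y [0.0284 0.0287 0.029 ]
-0.007 32 max x [0.0389 0.0396 0.0399 0.04  ] max y [0.029  0.0291 0.0299]
-0.003 16 max x [0.0325 0.033  0.0353 0.0388] max y [0.0287 0.029  0.0294]
```

Request:
drive_tool:
  targets:
    - {"gripper":0.045,"x":0.0,"y":0.0,"z":0.0,"spin":0}
    - {"gripper":0.045,"x":-0.012,"y":0.004,"z":0.0,"spin":0}
    - {"gripper":0.045,"x":-0.024,"y":0.008,"z":0.0,"spin":0}
    - {"gripper":0.045,"x":-0.034,"y":0.0114,"z":0.0,"spin":0}
    - {"gripper":0.045,"x":-0.044,"y":0.0146,"z":0.0,"spin":0}
  squeeze: 30

```text
time: 8.77
ee_pos: [0.5622, 0.2664, 0.2238]
eef_rot: [0.16, 0.987, -0.0, 0.003]
wrist_force: [4.2, -2.5, -7.3]
opening: 0.0563
finger_force: 118.2
```

```bash
python3 st.py;python3 v.py a6
```

```text
8.77 xl -0.0485 yl -0.0010 z 0.2238 yaw -18.42 [ 4.2 -2.5 -7.3] Fl 4.8 -1.1
8.8667 [0.56036988 0.2674188  0.22390654] yaw -18.292435869536202 [ 3.90050306 -1.58006877 -6.46166787] 0.056444621344070425 118.3586061000824
[180 174]
[288 232]
```

View pics/a6.png

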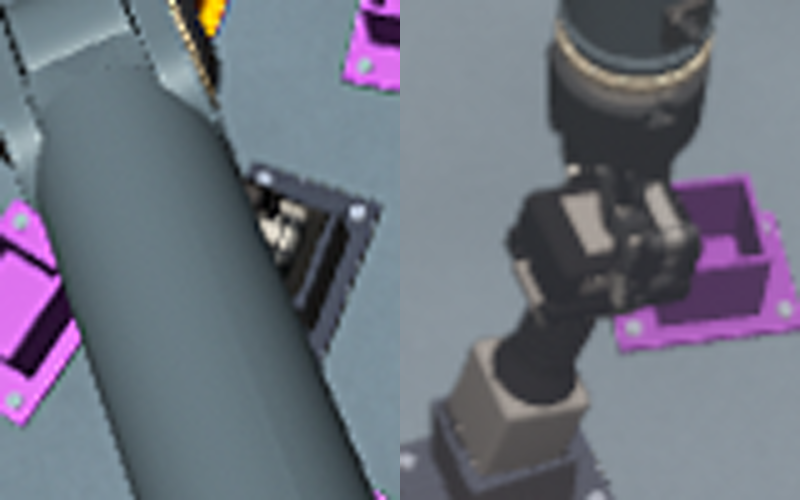

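The right half shows the lamp pivoting in the grip and leaning over the holster rim as planned, so I'll continue along the arc.

Request:
drive_tool:
  targets:
    - {"gripper":0.045,"x":-0.014,"y":0.0047,"z":-0.002,"spin":0}
    - {"gripper":0.045,"x":-0.028,"y":0.0095,"z":-0.006,"spin":0}
    - {"gripper":0.045,"x":-0.042,"y":0.014,"z":-0.012,"spin":0}
    - {"gripper":0.045,"x":-0.055,"y":0.0184,"z":-0.019,"spin":0}
    - {"gripper":0.045,"x":-0.068,"y":0.0228,"z":-0.027,"spin":0}

```text
time: 9.28
ee_pos: [0.4951, 0.2903, 0.199]
eef_rot: [0.16, 0.987, 0.001, 0.003]
wrist_force: [2.1, -0.6, -0.5]
opening: 0.0567
finger_force: 125.4
```

```bash
python3 st.py;python3 v.py a7
cat > ax.py <<'E'
from m import *
from scipy.optimize import least_squares
s=arm.read_state();O=s['ee_pos'];y=R.from_quat(s['eef_rot']).as_matrix()[:,1];A=np.arctan2(-y[0],y[1])
X=np.array([np.cos(A),np.sin(A),0]);Y=np.array([-np.sin(A),np.cos(A),0])
S=np.load("s.npy");d=S-O;L=np.stack([d@X,d@Y,d[...,2]],-1).reshape(-1,3)
best=None
def resid(p,q):
    th,x0,z0=p # axis through (x0,z0), lamp z=(-sin,cos) in (X,Z)
    c,n=np.cos(th),np.sin(th); return (q[:,0]-x0)*c+(q[:,2]-z0)*n
for t0 in (20,30,40,50,60):
    th=np.radians(t0);q=L
    # battery centre ~ at (-.003,.012): predict handle centre 65 mm below
    for it in range(15):
        c,n=np.cos(th),np.sin(th)
        if it==0: x0,z0,y0=-.0035+.008*c,.012+.008*n,0
        u=(L[:,0]-x0)*c+(L[:,2]-z0)*n; w=-(L[:,0]-x0)*n+(L[:,2]-z0)*c
        g=(w>-.092)&(w<-.04)&(np.hypot(u,L[:,1]-y0)<.027)
        q=L[g]
        if len(q)<20: break
        def f(p):
            c,n=np.cos(p[0]),np.sin(p[0]);u=(q[:,0]-p[1])*c+(q[:,2]-z0)*n
            return np.hypot(u,q[:,1]-p[2])-.018
        r=least_squares(f,[th,x0,y0],loss='soft_l1',f_scale=.001);th,x0,y0=r.x
    print(t0,len(q),'tilt %.1f'%np.degrees(th),'x0 %.4f y0 %.4f'%(x0,y0),np.median(abs(r.fun)) if len(q)>=20 else '')
E
python3 ax.py
```

```text
9.28 xl -0.1197 yl 0.0004 z 0.1990 yaw -18.47 [ 2.1 -0.6 -0.5] Fl 2.2 0.1
9.3833 [0.49185141 0.2911467  0.19706652] yaw -18.278468848498903 [ 2.1747117  -1.35943518 -0.15326953] 0.056442539962929444 125.81987857818604
[171 201]
[312 230]
20 7 tilt 20.0 x0 0.0040 y0 0.0000 
30 221 tilt 38.2 x0 0.0163 y0 -0.0015 0.0010479621581007334
40 221 tilt 38.2 x0 0.0153 y0 -0.0015 0.0010592846536979159
50 214 tilt 38.0 x0 0.0148 y0 -0.0015 0.0010614877067637377
60 201 tilt 42.9 x0 0.0443 y0 0.0141 0.0034297739269605835
```

Request:
drive_tool:
  targets:
    - {"gripper":0.045,"x":-0.01,"y":0.0033,"z":-0.006,"spin":0}
    - {"gripper":0.045,"x":-0.02,"y":0.0067,"z":-0.013,"spin":0}
    - {"gripper":0.045,"x":-0.022,"y":0.0073,"z":-0.015,"spin":0}
    - {"gripper":0.045,"x":-0.022,"y":0.0073,"z":-0.015,"spin":0}
  squeeze: 120

```text
time: 9.72
ee_pos: [0.4718, 0.2977, 0.1823]
eef_rot: [0.16, 0.987, 0.0, 0.001]
wrist_force: [3.1, -0.5, -0.1]
opening: 0.0566
finger_force: 129.3
```

```bash
python3 st.py;python3 v.py a8; python3 ax.py
```

```text
9.72 xl -0.1442 yl -0.0000 z 0.1823 yaw -18.42 [ 3.1 -0.5 -0.1] Fl 3.1 0.5
9.8167 [0.47204841 0.2976025  0.18248096] yaw -18.47050229093083 [ 2.6043384  -0.82791663 -0.75777228] 0.05652156722681277 129.2874813079834
[169 209]
[318 231]
20 1 tilt 20.0 x0 0.0040 y0 0.0000 
30 7 tilt 30.0 x0 0.0034 y0 0.0000 
40 17 tilt 67.0 x0 -0.0409 y0 -0.0003 
50 235 tilt 46.8 x0 0.0173 y0 -0.0012 0.0012335434125837937
60 237 tilt 47.0 x0 0.0162 y0 -0.0011 0.0012607761692159693
```

Request:
drive_tool:
  targets:
    - {"gripper":0.045,"x":0.0,"y":0.0,"z":0.006,"spin":0}
    - {"gripper":0.045,"x":0.0,"y":0.0,"z":0.02,"spin":0}
    - {"gripper":0.045,"x":0.0,"y":0.0,"z":0.04,"spin":0}
    - {"gripper":0.045,"x":0.0,"y":0.0,"z":0.06,"spin":0}
    - {"gripper":0.045,"x":0.0,"y":0.0,"z":0.08,"spin":0}

```text
time: 10.23
ee_pos: [0.4683, 0.2978, 0.2614]
eef_rot: [0.16, 0.987, -0.001, -0.003]
wrist_force: [-0.1, 0.6, -5.4]
opening: 0.0565
finger_force: 129.0
```

```bash
python3 st.py;python3 v.py a9; python3 ax.py; python3 -c "
from h import *
print(arm.read_state()['joint_positions'].round(2))"
```

```text
10.23 xl -0.1475 yl -0.0011 z 0.2614 yaw -18.40 [-0.1  0.6 -5.4] Fl -0.3 0.5
10.3333 [0.47101462 0.29903338 0.26439572] yaw -18.400500318907692 [ 0.3429918   1.28468044 -5.70972739] 0.05603452806243546 129.1480278968811
[163 203]
[322 214]
20 0 tilt 20.0 x0 0.0040 y0 0.0000 
30 11 tilt 30.0 x0 0.0034 y0 0.0000 
40 260 tilt 41.2 x0 0.0203 y0 -0.0013 0.0012655574466110854
50 258 tilt 41.1 x0 0.0196 y0 -0.0013 0.0012630428817283247
60 256 tilt 41.1 x0 0.0188 y0 -0.0014 0.0013030747887934225
[-0.77  0.25  0.16  1.78 -0.05  1.11  0.65]
```

View pics/a9.png

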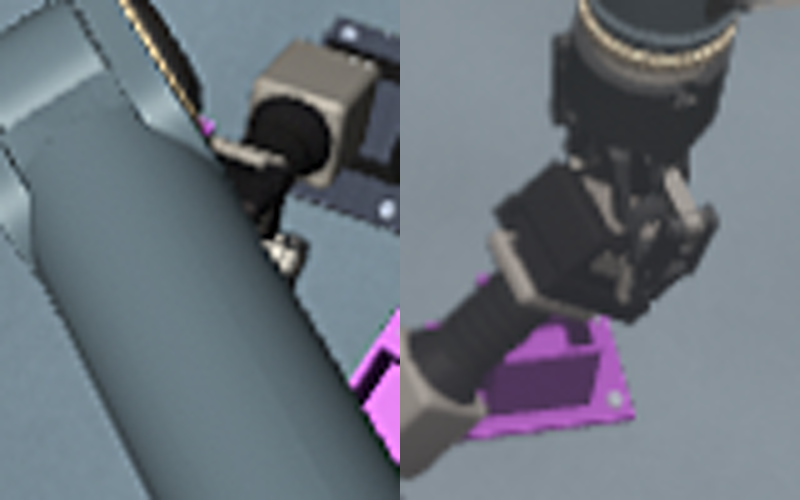

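The lamp sagged from 47° to 41° once it was free of the rim. I'll set it back on the rim and tip it further to allow for that.

Request:
drive_tool:
  targets:
    - {"gripper":0.045,"x":0.019,"y":-0.0063,"z":-0.02,"spin":0}
    - {"gripper":0.045,"x":0.019,"y":-0.0063,"z":-0.045,"spin":0}
    - {"gripper":0.045,"x":0.019,"y":-0.0063,"z":-0.068,"spin":0}
    - {"gripper":0.045,"x":0.019,"y":-0.0063,"z":-0.078,"spin":0}
    - {"gripper":0.045,"x":0.009,"y":-0.003,"z":-0.078,"spin":0}

```text
time: 10.75
ee_pos: [0.4798, 0.2923, 0.1801]
eef_rot: [0.161, 0.987, -0.003, -0.002]
wrist_force: [2.0, -0.6, -5.0]
opening: 0.0562
finger_force: 129.0
```

Request:
drive_tool:
  targets:
    - {"gripper":0.045,"x":-0.009,"y":0.003,"z":-0.002,"spin":0}
    - {"gripper":0.045,"x":-0.014,"y":0.0047,"z":-0.006,"spin":0}
    - {"gripper":0.045,"x":-0.02,"y":0.0067,"z":-0.013,"spin":0}
    - {"gripper":0.045,"x":-0.02,"y":0.0067,"z":-0.013,"spin":0}

```text
time: 11.08
ee_pos: [0.4604, 0.3021, 0.1723]
eef_rot: [0.159, 0.987, 0.001, 0.002]
wrist_force: [3.3, -2.7, 1.7]
opening: 0.0564
finger_force: 131.9
```

```bash
python3 st.py;python3 v.py a10 >/dev/null; python3 ax.py
```

```text
11.08 xl -0.1564 yl 0.0005 z 0.1723 yaw -18.32 [ 3.3 -2.7  1.7] Fl 3.9 -1.5
20 2 tilt 20.0 x0 0.0040 y0 0.0000 
30 4 tilt 30.0 x0 0.0034 y0 0.0000 
40 13 tilt 40.0 x0 0.0026 y0 0.0000 
50 243 tilt 52.3 x0 0.0184 y0 -0.0008 0.001098467212594087
60 242 tilt 52.6 x0 0.0168 y0 -0.0008 0.001182948290504483
```

Tilt is now 52°. Lift gently and check it again.

Request:
drive_tool:
  targets:
    - {"gripper":0.045,"x":0.0,"y":0.0,"z":0.005,"spin":0}
    - {"gripper":0.045,"x":0.0,"y":0.0,"z":0.015,"spin":0}
    - {"gripper":0.045,"x":0.0,"y":0.0,"z":0.03,"spin":0}
    - {"gripper":0.045,"x":0.0,"y":0.0,"z":0.05,"spin":0}
    - {"gripper":0.045,"x":0.0,"y":0.0,"z":0.075,"spin":0}

```text
time: 11.6
ee_pos: [0.4564, 0.3014, 0.2447]
eef_rot: [0.16, 0.987, -0.002, -0.004]
wrist_force: [-0.4, 0.5, -6.1]
opening: 0.0563
finger_force: 130.5
```

Request:
drive_tool:
  targets:
    - {"gripper":0.045,"x":0.005,"y":-0.01,"z":0.025,"spin":-2}
    - {"gripper":0.045,"x":0.012,"y":-0.03,"z":0.045,"spin":-6}
    - {"gripper":0.045,"x":0.022,"y":-0.053,"z":0.06,"spin":-11}
    - {"gripper":0.045,"x":0.034,"y":-0.078,"z":0.07,"spin":-17}
    - {"gripper":0.045,"x":0.046,"y":-0.103,"z":0.075,"spin":-23}

```text
time: 12.02
ee_pos: [0.5045, 0.199, 0.3223]
eef_rot: [0.355, 0.935, 0.001, -0.002]
wrist_force: [0.6, 0.3, -5.2]
opening: 0.0565
finger_force: 130.6
```

```bash
python3 v.py a11; python3 ax.py
```

```text
12.1167 [0.50681132 0.19288271 0.32192851] yaw -42.00418345641306 [ 0.74601951 -1.76470283 -5.37626172] 0.0563546568950673 130.79628467559814
[202 186]
[287 182]
20 2 tilt 20.0 x0 0.0040 y0 0.0000 
30 14 tilt 30.0 x0 0.0034 y0 0.0000 
40 226 tilt 47.5 x0 0.0248 y0 -0.0048 0.00117309672028805
50 226 tilt 47.1 x0 0.0244 y0 -0.0048 0.0011548350768011955
60 225 tilt 47.2 x0 0.0234 y0 -0.0048 0.0011711377851198294
```

Request:
drive_tool:
  targets:
    - {"gripper":0.045,"x":0.01,"y":-0.02,"z":0.002,"spin":-6}
    - {"gripper":0.045,"x":0.02,"y":-0.04,"z":0.005,"spin":-12}
    - {"gripper":0.045,"x":0.03,"y":-0.06,"z":0.008,"spin":-18}
    - {"gripper":0.045,"x":0.04,"y":-0.08,"z":0.01,"spin":-25}
    - {"gripper":0.045,"x":0.048,"y":-0.096,"z":0.012,"spin":-31}

```text
time: 12.53
ee_pos: [0.5527, 0.1021, 0.3323]
eef_rot: [0.593, 0.805, -0.001, -0.002]
wrist_force: [-0.0, -0.3, -5.1]
opening: 0.0564
finger_force: 131.2
```

Request:
drive_tool:
  targets:
    - {"gripper":0.045,"x":0.007,"y":-0.014,"z":0.0,"spin":-6}
    - {"gripper":0.045,"x":0.013,"y":-0.026,"z":0.0,"spin":-11}
    - {"gripper":0.045,"x":0.017,"y":-0.034,"z":0.0,"spin":-15}
    - {"gripper":0.045,"x":0.019,"y":-0.037,"z":0.0,"spin":-17}
    - {"gripper":0.045,"x":0.019,"y":-0.037,"z":0.0,"spin":-17}

```text
time: 12.95
ee_pos: [0.5718, 0.0659, 0.3321]
eef_rot: [0.704, 0.71, -0.001, -0.002]
wrist_force: [0.0, 1.0, -5.7]
opening: 0.0568
finger_force: 131.2
```

```bash
python3 v.py a12; python3 ax.py
python3 - <<'E'
from m import *
# head points: in world, lamp head; print cloud near expected lens
f=get("scene");cv2.imwrite("pics/s12.png",cv2.resize(f["frame"][60:300,100:420],(800,600)))
E
```

```text
13.05 [0.57190857 0.06698781 0.33219538] yaw -89.26898214125903 [ 0.29283861 -0.02831774 -5.46519696] 0.05639164516320575 131.21336460113525
[254 160]
[237 163]
20 0 tilt 20.0 x0 0.0040 y0 0.0000 
30 7 tilt 30.0 x0 0.0034 y0 0.0000 
40 17 tilt 40.0 x0 0.0026 y0 0.0000 
50 28 tilt 44.8 x0 0.0145 y0 0.0019 0.0005452202136985683
60 12 tilt 60.0 x0 0.0005 y0 0.0000
```

View pics/s12.png

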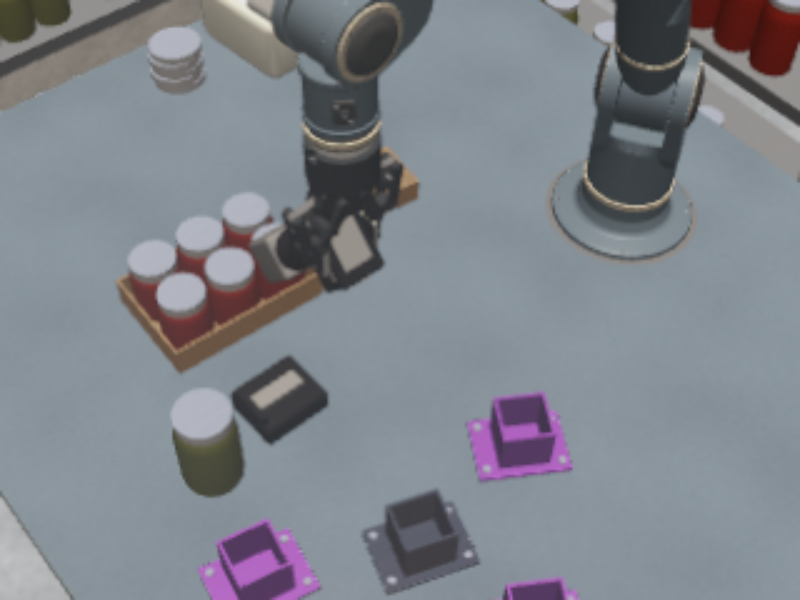

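The lamp is held slanted near the tray, and the pint jar, charger and lid box look untouched. I'll check tilt and aim from the head points of both clouds.

```bash
cat > hd.py <<'E'
from m import *
O=arm.read_state()['ee_pos']
for nm in("t","s"):
    W=np.load(nm+".npy");A=np.radians(-90)
    d=W-O;L=np.stack([-d[...,1],d[...,0],W[...,2]],-1).reshape(-1,3)
    q=L[(L[:,0]>.03)&(L[:,0]<.22)&(abs(L[:,1])<.045)&(L[:,2]>.17)&(L[:,2]<.36)]
    print(nm,len(q),"xmax",np.percentile(q[:,0],99),"zmin",np.percentile(q[:,2],1))
    rng=np.random.default_rng(0);best=(0,)
    for _ in range(1500):
        p=q[rng.choice(len(q),3,False)];n=np.cross(p[1]-p[0],p[2]-p[0]);n/=np.linalg.norm(n)+1e-12;n*=np.sign(n[2])
        if n[2]<.4 or n[0]<.4: continue
        i=abs((q-p[0])@n)<.002
        if i.sum()>best[0]: best=(i.sum(),n,i)
    if best[0]>10:
        f=q[best[2]];c=f.mean(0);n=np.linalg.svd(f-c)[2][2];n*=np.sign(n[2])
        th=np.arctan2(n[2],n[0]); # normal=lamp x: cos th X+ sin th Z
        th=np.arctan2(n[2],n[0]);zl=np.array([-np.sin(th),0,np.cos(th)])
        w=f@zl;mid=f[:,1].min()/2+f[:,1].max()/2
        lens=c+zl*(np.percentile(w,2)-c@zl)-.028*n; lens[1]=mid
        Lw=np.array([O[0]+lens[1],O[1]-lens[0],lens[2]]);bz=np.array([0,-np.sin(th),-np.cos(th)])
        v=np.array([.574,-.228,.1])-Lw
        print(best[0],'n',n.round(3),'tilt %.1f'%np.degrees(th),'len',np.ptp(w),'lens',Lw.round(3),'dist %.3f'%np.linalg.norm(v),'need tilt %.1f'%np.degrees(np.arctan2(-v[1],-v[2])),'side',v[0].round(3))
E
python3 hd.py
```

```text
t 775 xmax 0.15675692810945474 zmin 0.22964131109979988
248 n [ 0.623 -0.016  0.782] tilt 51.4 len 0.11595686136281541 lens [ 0.573 -0.067  0.234] dist 0.209 need tilt 50.3 side 0.001
s 323 xmax 0.14927319015655693 zmin 0.21742094013856988
59 n [ 0.407 -0.823  0.396] tilt 44.2 len 0.10540149280261023 lens [ 0.589 -0.052  0.217] dist 0.212 need tilt 56.3 side -0.015
```

```bash
python3 v.py a13 >/dev/null; sed -e 's/L\[:,0\]>.03/L[:,0]>.09/; s/("t","s")/("t",)/; s/n\[0\]<.4/n[0]<.4 or abs(n[1])>.08/' hd.py > hd2.py; python3 hd2.py
```

```text
t 553 xmax 0.1529497633111991 zmin 0.22980566490905271
231 n [0.705 0.015 0.71 ] tilt 45.2 len 0.0694818453056871 lens [ 0.575 -0.067  0.23 ] dist 0.207 need tilt 51.1 side -0.001
```

Request:
drive_tool:
  targets:
    - {"gripper":0.045,"x":0.0,"y":-0.005,"z":0.003,"spin":-0.7}
    - {"gripper":0.045,"x":0.0,"y":-0.013,"z":0.007,"spin":-0.7}
    - {"gripper":0.045,"x":0.0,"y":-0.02,"z":0.011,"spin":-0.7}
    - {"gripper":0.045,"x":0.0,"y":-0.02,"z":0.011,"spin":-0.7}
    - {"gripper":0.045,"x":0.0,"y":-0.02,"z":0.011,"spin":-0.7}

```text
time: 13.62
ee_pos: [0.5733, 0.0441, 0.3445]
eef_rot: [0.709, 0.706, 0.001, 0.0]
wrist_force: [0.4, 0.4, -5.2]
opening: 0.0567
finger_force: 131.2
```

```bash
python3 v.py a14; python3 hd2.py; sleep 0; for i in 1 2 3 4 5 6; do python3 v.py a15 >/dev/null; done; python3 hd2.py; python3 ax.py | sed -n 4p
```

```text
13.7167 [0.57296613 0.04545958 0.34375962] yaw -90.12032128937607 [-0.41160533  0.77126765 -5.97305696] 0.05643928005481623 131.2112045288086
[262 159]
[232 156]
t 587 xmax 0.15746533177865232 zmin 0.24076734031797772
248 n [0.716 0.009 0.698] tilt 44.3 len 0.07184540365055536 lens [ 0.574 -0.093  0.239] dist 0.194 need tilt 44.2 side 0.0
t 569 xmax 0.15446030540609543 zmin 0.23650903353215885
251 n [ 0.711 -0.021  0.703] tilt 44.6 len 0.06757820991675458 lens [ 0.574 -0.09   0.24 ] dist 0.196 need tilt 44.6 side 0.0
50 28 tilt 47.1 x0 0.0080 y0 0.0003 0.00047246719661741925
```

The tilt reads about 44.5° and isn't drifting. The aim needs 44.6° and the lens is 0.195 m from the lids, so I'm handing in.

```bash
python3 -c "
from station import arm
print(arm.finish_job())"
```

```text
the job is handed in; nothing more can be done
None
```

I handed the job in with the battery on the rail and latched (inferred: it held a 12 N pull and lifted with the lamp). The gripper holds the lamp steady at about 45°, lens about 0.195 m from the middle of the lids and aimed at it.

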